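# Press the cap home with the bench quick-clamp, then run the jaw back

### The job

Gently pump the orange trigger of the bench clamp until its jaw has pressed the orange cap fully home and tight in the white filter cartridge: push firmly until the trigger goes stiff, but no further or the cap cracks, and never touch the cap itself. Then hold the red release lever down, slide the jaw all the way back to its stop with it, and let go, leaving the cap in place and the other things on the bench where they are.

Things in the scene. Friction and masses are not known exactly. Their poses are not given: they have to be found in the camera images.
- trigger_pad (a point): press point on top of the orange trigger, a lever 85 x 24 x 8 mm that sticks out rearwards from the blue sliding head, rising to its free end. The point is on its upper face, 70 mm from the hinge, 15 mm short of the free end; 127 mm above the bench at rest. At rest z is up and x along the bar, the way the jaw advances (turns with the trigger). Full stroke: 30 mm straight down.
- trigger (a joint): trigger angle: 0 sprung up, 0.45 rad at the bottom. A full stroke (past 0.42) moves the head on one 8 mm tooth (the first maybe less), held by a ratchet; let it spring up fully before the next. The point moves forward with the head: follow it. Push at the point: 3 to 6 N with the jaw free, 6 to 13 N driving the cap; stiff (2 to 4 N/mm) at the bottom and, with the cap home, anywhere before it.
- cap (a joint): how far the orange cap (disc, 47 mm across, 8 mm thick) stands out from fully home in the cartridge: 0 is home, 0.005 to 0.009 m at the start. Goes in at 7 N and stays where pushed. 12 to 15 N on the trigger's press point makes it tight (over 15 N between pad and cap); above about 18 N there the cap cracks (45 N between pad and cap). A trigger stiff before 0.40 rad: the cap is home.
- head (a joint): how far the blue sliding head with the jaw has advanced, m: 0 at its rear stop, 0.056 at most. Backward it is locked unless the release lever is held down; then it slides with 3 N and a little more.
- release_pad (a point): press point on top of the red release lever: a paddle 28 mm wide hinged on the head's top, pointing forwards, rising slightly, with a ridge 6 mm high across it 19 mm behind the point. The point is on its upper face, 38 mm from the hinge, 17 mm short of the free end; 119 mm above the bench at rest. At rest z is up and x along the bar, the way the jaw advances.
- release (a joint): release lever angle: 0 sprung up, 0.42 rad at its lower stop (press point 15 mm down). The ratchet is open from 0.32 rad (12 mm); 3 to 8 N at the point, a few more when the jaw is tight, never over 20. Held down, the point can be dragged backwards (against x) to slide the head, by friction or by the ridge. It nods up to 0.15 rad by itself as the ratchet clicks.
- jaw_face (a point): centre of the front face of the jaw's black springy rubber pad (44 mm wide, 36 mm high), which meets the cap; 78 mm above the bench. x along the bar, the way the jaw advances.
- pad: the same black rubber pad, 8 mm thick; origin: centre of its front face.
- cap_home (a point): where the centre of the cap's outer face lies once the cap is home. x along the bar, into the cartridge (white tube, 44 mm across, 58 mm long, level in a grey saddle, its back on a screw in the fixed blue jaw; immovable; how far out the screw stands differs, so the cap comes home part-way through a stroke).
- clamp: the whole bench clamp, fixed: grey base plate 310 x 110 x 12 mm with a toothed steel bar along it. Origin: centre of the base's underside; x along the bar, the way the jaw advances, z up. With the head fully back the jaw's pad is 14 mm and the trigger's free end 160 mm behind the origin. Nothing on it is above 135 mm. It is damaged if fingers press any part of it with over 35 N.
- spare_cap: a second, spare orange cap lying on the bench beside the clamp, 47 mm across, 20 mm high; bystander, to be left alone. Origin: centre of its underside.
- spare_cartridge: a spare white cartridge standing beside the clamp, 44 mm across, 58 mm high; bystander, to be left alone. Origin: centre of its underside.
- tube_rack: orange tube rack with capped tubes, 110 x 60 x 84 mm; bystander, to be left alone. Origin: centre of its underside.
- tip_box: purple pipette-tip box with a clear lid, 120 x 85 x 62 mm; bystander, to be left alone. Origin: centre of its underside.
- reagent: amber reagent bottle, 60 mm across, 130 mm high; bystander, to be left alone. Origin: centre of its underside.
- beaker: glass beaker, 70 mm across, 90 mm high; bystander, to be left alone. Origin: centre of its underside.
- wellplate: clear well plate on a blue mat, 128 x 86 x 14 mm; bystander, to be left alone. Origin: centre of its underside.

How it is judged:
By the outcome, as a careful person would: the job done as asked, in the order asked, and still so for the second after the job is handed in, with the robot touching nothing.
It also fails if it takes over 61 s, if anything falls off the work surface, if the arm or the gripper's body presses on something with over 40 N, if the wrist force passes 120 N, or if a joint passes its speed limit or range.

### The arm

A 7-joint arm with a two-finger parallel gripper is mounted at the origin on the work surface. World frame = base frame: x ahead of the robot, y to its left, z up, the work surface at z = 0. Lengths are in m, angles in rad, forces in N, time in s.
With the tool pointing down it reaches from about 0.35 to 0.9 m from the base axis. Payload 19.9 kg.
Tool frame: the origin (TCP) lies midway between the tips of the shut fingers; the grasp point (between the pads) lies 19 mm behind it; z points along the fingers, y is the direction in which the jaws open and shut (so a half turn about z gives the same grasp; the last joint's range is limited). The gripper opens to 94 mm and grips with 3 to 60 N. Pads are 16 mm wide; open, the fingers measure 119 mm over their backs; the gripper's body (75 mm by 177 mm) begins 78 mm behind the grasp point.
Start: joints at [1.121, 0.417, -0.01, 1.614, 0.005, 1.111, -0.053], TCP at [0.248, -0.574, 0.205] pointing down, gripper open.
Joint ranges: [-2.81, 2.81], [-0.39, 2.02], [-1.27, 1.25], [0.06, 2.57], [-1.19, 4.33], [0.19, 2], [-2.82, 2.82]. Speed limits (rad/s): [1.89, 1.89, 2.39, 2.39, 3.01, 3.01, 3.01].

### API

Orientations are given as a 3x3 rotation matrix whose columns are the frame's x, y, z axes.
In Python, from workcell import bot gives the robot as it stands. The module is installed in compiled form; this text tells all that it offers.
- The arm moves only by the tool play_rows, never from a script. Its argument "moves" is a list of rows, each an object of numbers: "dx", "dy", "dz": the shift along the world's x, y, z in m; "rx", "ry", "rz": the turn, a rotation vector about the world's x, y, z in rad. In form: [{"dx": .., "dy": .., "dz": .., "rx": .., "ry": .., "rz": ..}, ...]. A call has 1 to 20 rows; each row is the pose to reach, as a shift and turn from the pose commanded when the call began; what a row does not reach only later rows make up. A row lasts 1/8 s, in which the tool goes at most 62.5 mm and 10.7 degrees, less where a joint would pass 70% of its speed; a pose out of reach is approached as far as the arm can. A call with a gripper value outside its range is refused whole. "jaw" is the gripper's target within -1 to 1 (fully open at 1, half-way at 0, shut at -1), set as the call begins (left out, the last holds). The fingers move at their own pace and stop on an object; the grip force is fixed at half the most. Time passes only in rows, so rows that repeat a pose let the fingers close. It gives the time, the measured TCP pose, the force and the opening at its end, in the units of the state.
- bot.get_obs(): the state, without advancing time (a new reading comes with each control period).
- bot.grab_frame(name): name is "side" or "top" or "wrist"; returns a dict with "frame" (420x560x3 uint8, red, green, blue), "depth" (420x560 float32, m along the optical axis (not along the pixel's ray), 0 where there is no reading), "intrinsics" (3x3 intrinsics, pixels), "R" (3x3) and "t" (3): a world point X has camera coordinates R X + t. Camera axes: x right, y down, z forward; pixel columns grow to the right and rows downward; lengths in m; the calibration is good to about 2 mm. A picture is of the moment at which its call begins.
- bot.hand_in(): hands the job in, once; it reports no verdict.
The state is a dict: "time": time; "qpos": joint angles; "qd": joint speeds; "joint_torque": joint torques, N m; "position": TCP position; "ee_rot": TCP orientation; "ft_force": force on the tool from outside, world axes, zero at the start; "wrist_torque": the same for the moment, N m; "width": finger opening in m.
Only numpy, scipy, OpenCV 4.12 (cv2) and the standard library are available. Lean on these libraries where they do the work, as an engineer would, in place of code of your own. Each camera call takes 0.05 s, during which the arm holds its last target. There are 200 camera calls.

## Working session

There is one attempt and no reset: what is moved stays moved. The work goes in short steps, Python scripts to look and compute and a tool call to move; the robot and the scene stay as the last step left them, time stands still between calls to the robot, and variables do not carry over. Pictures are saved under pics/ and viewed, about 8 in all and at most 12, crops included, and the job is handed in when it is done.

Besides the shell and the picture viewer there is one more tool, called after ">>>" in YAML: its name, and indented under it one key for each argument. play_rows: Moves the arm, as the interface text tells. Its arguments: {"type":"object","properties":{"moves":{"type":"array","items":{"type":"object","properties":{"dx":{"type":"number"},"dy":{"type":"number"},"dz":{"type":"number"},"rx":{"type":"number"},"ry":{"type":"number"},"rz":{"type":"number"}}}},"jaw":{"type":"number"}},"required":["moves"]}

```bash
mkdir -p pics; cat > h.py <<'E'
import numpy as np,cv2
from workcell import bot
def grab(n,save=None):
    f=bot.grab_frame(n)
    if save: cv2.imwrite('pics/'+save,f['frame'][:,:,::-1])
    return f
def pts(f):
    d=f['depth'];h,w=d.shape;v,u=np.mgrid[:h,:w]
    K=f['intrinsics'];c=np.stack([(u-K[0,2])/K[0,0]*d,(v-K[1,2])/K[1,1]*d,d],-1)
    return (c-f['t'])@f['R']
E
python3 - <<'E'
from h import *
a=grab('side');b=grab('top')
cv2.imwrite('pics/a.png',a['frame'][:,:,::-1]);cv2.imwrite('pics/b.png',b['frame'][:,:,::-1])
for f in(a,b): print(f['R'].round(3),f['t'].round(3),f['intrinsics'][0,0])
o=bot.get_obs();print(o)
E
```

```text
[[ 1.    -0.031  0.008]
 [-0.012 -0.604 -0.797]
 [ 0.029  0.797 -0.604]] [-0.554  0.087  1.884] 542.7729830881028
[[ 0.026 -1.    -0.001]
 [-0.993 -0.025 -0.119]
 [ 0.119  0.004 -0.993]] [0.004 0.542 1.189] 435.245645406576
{'time': 0.1, 'qpos': array([ 1.12147788,  0.41789624, -0.01030606,  1.61407642,  0.0046997 ,
        1.11066289, -0.05297216]), 'qd': array([ 0.00159453, -0.00137539, -0.00029982, -0.00203859,  0.00137298,
       -0.00192692, -0.0004073 ]), 'joint_torque': array([ 2.24150579e-03, -8.52573967e+01,  6.40311521e-01, -4.26694894e+01,
       -4.87692130e-02,  1.63362542e-02,  2.17799784e-04]), 'position': array([ 0.24775029, -0.57346244,  0.20491486]), 'ee_rot': array([[ 9.17973005e-01,  3.96642579e-01, -4.76574494e-04],
       [ 3.96642857e-01, -9.17972566e-01,  9.00906793e-04],
       [-8.01443171e-05, -1.01603798e-03, -9.99999481e-01]]), 'ft_force': array([-0.76832663, -0.01527951, -0.33903067]), 'wrist_torque': array([-0.02545629, -0.00039966,  0.00186519]), 'width': 0.09394493811123121}
```

View pics/a.png

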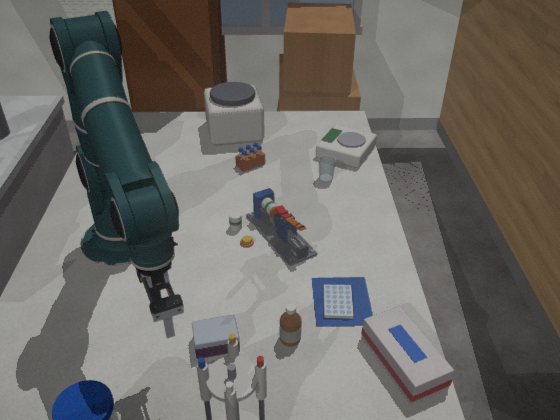

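View pics/b.png

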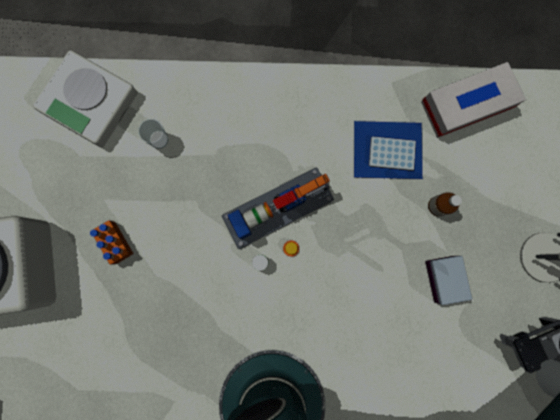

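The side view (looking along +y) shows the clamp at about (282,225). In the top view (right = −y, up = +x) the base runs from (240,232) at the fixed jaw to (330,185), the trigger end is at (325,181), the release is near (288,198) and the spare cap is at (291,248).

```bash
python3 - <<'E'
from h import *
a=grab('side');b=grab('top')
P=pts(b);print(np.isfinite(P).all())
hsv=cv2.cvtColor(b['frame'],cv2.COLOR_RGB2HSV)
win=np.zeros((420,560),bool);win[160:255,215:345]=1
H,S,V=hsv[...,0],hsv[...,1],hsv[...,2]
M={'orange':(H>7)&(H<20)&(S>150)&win,'red':((H<5)|(H>174))&(S>150)&win,'blue':(H>100)&(H<130)&(S>120)&win}
for n,m in M.items():
    k,l,st,c=cv2.connectedComponentsWithStats(m.astype(np.uint8))
    for i in range(1,k):
        if st[i,4]>12:
            q=P[l==i];print(n,st[i],c[i].round(1),'med',np.median(q,0).round(4),'zmin/max',q[:,2].min().round(3),q[:,2].max().round(3), cv2.minAreaRect(q[:,:2].astype(np.float32)))
# base plate: height 6-16mm
m=(abs(P[...,2]-.012)<.005)&win
k,l,st,c=cv2.connectedComponentsWithStats(m.astype(np.uint8));i=1+st[1:,4].argmax()
print('base',st[i],cv2.minAreaRect(P[l==i][:,:2].astype(np.float32)))
cr=b['frame'][150:260,205:350,::-1];cr=cv2.resize(cr,None,fx=4.0,fy=4.0,interpolation=3)
cs=cv2.resize(a['frame'][175:275,215:330,::-1],None,fx=4.5,fy=4.5,interpolation=3)[:440]
w=cr.shape[1]
cv2.imwrite('pics/c.png',cv2.resize(np.hstack([cr[:440],cs[:440]]),(0,0),fx=.72,fy=.72))
print((cr.shape,cs.shape))
E
```

```text
True
orange [295 174  34  23 309] [311.4 185.3] med [ 0.5885 -0.0875  0.1227] zmin/max 0.012 1.245 ((0.518316924571991, -0.03806670010089874), (0.05564945936203003, 0.2594282627105713), 54.945091247558594)
orange [264 202   9  15  50] [268.1 209.4] med [0.524  0.0234 0.0986] zmin/max 0.014 0.106 ((0.5255622267723083, 0.023924749344587326), (0.04091888293623924, 0.007861861027777195), 28.249786376953125)
orange [283 241  16  14  78] [290.4 247.5] med [ 0.4277 -0.0401  0.0102] zmin/max 0.003 0.022 ((0.42779234051704407, -0.042180150747299194), (0.03668898716568947, 0.042619165033102036), 1.6037250757217407)
red [273 191  24  18 228] [284.1 199.7] med [ 0.549  -0.0178  0.1179] zmin/max 0.079 0.128 ((0.5520005226135254, -0.017679981887340546), (0.0319938138127327, 0.05755938962101936), 32.399898529052734)
blue [279 184  21  12  51] [289.  189.5] med [ 0.5778 -0.0305  0.0979] zmin/max 0.092 0.121 ((0.5788241028785706, -0.031665120273828506), (0.008165732957422733, 0.0588422492146492), 30.344501495361328)
blue [285 196  22  15 119] [295.8 203.3] med [ 0.544  -0.0504  0.0955] zmin/max 0.012 1.245 ((0.49043017625808716, -0.01890747994184494), (0.03673930466175079, 0.19607800245285034), 60.33137512207031)
blue [228 210  23  29 370] [238.9 224.3] med [0.4824 0.0986 0.1112] zmin/max 0.008 1.245 ((0.45059773325920105, 0.07806450873613358), (0.16332590579986572, 0.04212826117873192), 35.32632064819336)
base [ 222  167  113   82 2016] ((0.5430220365524292, -0.006442636251449585), (0.11253849416971207, 0.3128637671470642), 28.665802001953125)
((440, 580, 3), (440, 518, 3))
```

View pics/c.png

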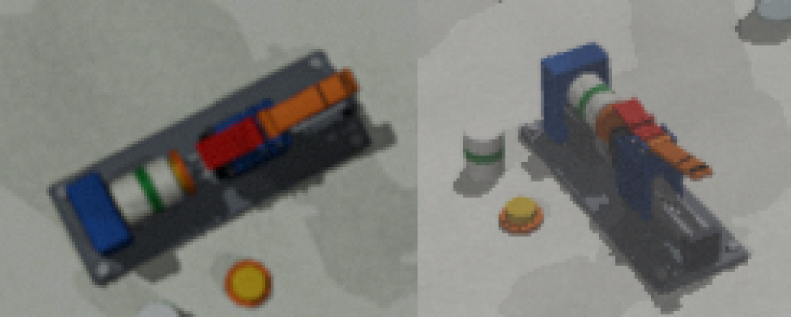

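Top crop: base, red lever at (230,145), orange trigger from (270,115) to (350,80), cap at (180,170) and spare cap at (248,283). The centreline agrees between base, trigger and lever to about 1 mm. With bar direction d = (−0.48, 0.877), the trigger point comes out near (0.613, −0.134). I'll shut the gripper and move above it.

>>> play_rows:
  moves:
    - {"dx": 0.03,"dy": 0.036}
    - {"dx": 0.06,"dy": 0.072}
    - {"dx": 0.095,"dy": 0.113}
    - {"dx": 0.13,"dy": 0.155}
    - {"dx": 0.165,"dy": 0.198}
    - {"dx": 0.2,"dy": 0.24}
    - {"dx": 0.235,"dy": 0.283}
    - {"dx": 0.27,"dy": 0.325}
    - {"dx": 0.305,"dy": 0.367}
    - {"dx": 0.335,"dy": 0.404}
    - {"dx": 0.355,"dy": 0.428}
    - {"dx": 0.365,"dy": 0.44}
    - {"dx": 0.365,"dy": 0.44}
  jaw: -1

```text
invalid input
```

```bash
python3 - <<'E'
from h import *
o=bot.get_obs()
print(o['time'],o['qpos'].round(3),o['position'].round(4),o['ft_force'].round(2),o['ee_rot'].round(3),o['width'])
E
```

```text
0.2 [ 1.121  0.418 -0.01   1.614  0.005  1.111 -0.053] [ 0.2478 -0.5735  0.2051] [-0.43 -0.46 -0.01] [[ 0.918  0.397 -0.   ]
 [ 0.397 -0.918  0.001]
 [-0.    -0.001 -1.   ]] 0.0941033319073525
```

>>> play_rows:
  moves:
    - {"dx": 0.03,"dy": 0.036,"dz": 0,"rx": 0,"ry": 0,"rz": 0}
    - {"dx": 0.06,"dy": 0.072,"dz": 0,"rx": 0,"ry": 0,"rz": 0}
    - {"dx": 0.095,"dy": 0.113,"dz": 0,"rx": 0,"ry": 0,"rz": 0}
    - {"dx": 0.13,"dy": 0.155,"dz": 0,"rx": 0,"ry": 0,"rz": 0}
    - {"dx": 0.165,"dy": 0.198,"dz": 0,"rx": 0,"ry": 0,"rz": 0}
    - {"dx": 0.2,"dy": 0.24,"dz": 0,"rx": 0,"ry": 0,"rz": 0}
    - {"dx": 0.235,"dy": 0.283,"dz": 0,"rx": 0,"ry": 0,"rz": 0}
    - {"dx": 0.27,"dy": 0.325,"dz": 0,"rx": 0,"ry": 0,"rz": 0}
    - {"dx": 0.305,"dy": 0.367,"dz": 0,"rx": 0,"ry": 0,"rz": 0}
    - {"dx": 0.335,"dy": 0.404,"dz": 0,"rx": 0,"ry": 0,"rz": 0}
    - {"dx": 0.355,"dy": 0.428,"dz": 0,"rx": 0,"ry": 0,"rz": 0}
    - {"dx": 0.365,"dy": 0.44,"dz": 0,"rx": 0,"ry": 0,"rz": 0}
  jaw: -1

```text
time: 1.7
position: [0.6135, -0.1322, 0.2051]
ee_rot: [[0.917, 0.398, -0.0], [0.398, -0.917, 0.001], [-0.0, -0.001, -1.0]]
ft_force: [-0.4, -0.9, -0.4]
width: 0.0005
```

```bash
python3 - <<'E'
from h import *
o=bot.get_obs()
print(o['time'],o['qpos'].round(3),o['position'].round(4),o['ft_force'].round(2),o['ee_rot'].round(3),o['width'])
E
```

```text
1.7 [ 0.345  0.434 -0.244  1.6    0.112  1.122 -1.087] [ 0.6135 -0.1322  0.2051] [-0.44 -0.88 -0.44] [[ 0.917  0.398 -0.   ]
 [ 0.398 -0.917  0.001]
 [-0.    -0.001 -1.   ]] 0.0004627383847077693
```

>>> play_rows:
  moves:
    - {"dx": 0,"dy": 0,"dz": 0,"rx": 0,"ry": 0,"rz": 0.17}
    - {"dx": 0,"dy": 0,"dz": 0,"rx": 0,"ry": 0,"rz": 0.34}
    - {"dx": 0,"dy": 0,"dz": -0.005,"rx": 0,"ry": 0,"rz": 0.51}
    - {"dx": 0,"dy": 0,"dz": -0.015,"rx": 0,"ry": 0,"rz": 0.68}
    - {"dx": 0,"dy": -0.001,"dz": -0.025,"rx": 0,"ry": 0,"rz": 0.85}
    - {"dx": 0,"dy": -0.001,"dz": -0.035,"rx": 0,"ry": 0,"rz": 1.02}
    - {"dx": 0,"dy": -0.001,"dz": -0.045,"rx": 0,"ry": 0,"rz": 1.19}
    - {"dx": 0,"dy": -0.001,"dz": -0.055,"rx": 0,"ry": 0,"rz": 1.36}
    - {"dx": 0,"dy": -0.001,"dz": -0.06,"rx": 0,"ry": 0,"rz": 1.53}
    - {"dx": 0,"dy": -0.001,"dz": -0.06,"rx": 0,"ry": 0,"rz": 1.663}
    - {"dx": 0,"dy": -0.001,"dz": -0.06,"rx": 0,"ry": 0,"rz": 1.663}

```text
time: 3.08
position: [0.6124, -0.1358, 0.1452]
ee_rot: [[-0.478, 0.879, -0.001], [0.879, 0.478, -0.0], [0.0, -0.001, -1.0]]
ft_force: [-0.5, -0.2, 0.0]
width: 0.0005
```

```bash
python3 - <<'E'
from h import *
o=bot.get_obs()
print(o['time'],o['qpos'].round(3),o['position'].round(4),o['ft_force'].round(2))
a=grab('side');b=grab('wrist')
cs=cv2.resize(a['frame'][170:280,200:330,::-1],None,fx=3.5,fy=3.5,interpolation=3)
w=cv2.resize(b['frame'][:,:,::-1],None,fx=.6,fy=.6)
c=np.zeros((400,800,3),np.uint8);c[:385,:455]=cs;c[:252,455:791]=w
cv2.imwrite('pics/d.png',c)
E
```

```text
3.075 [ 0.581  0.543 -0.566  1.648  0.326  1.046  0.413] [ 0.6124 -0.1358  0.1452] [-0.46 -0.19  0.  ]
```

View pics/d.png

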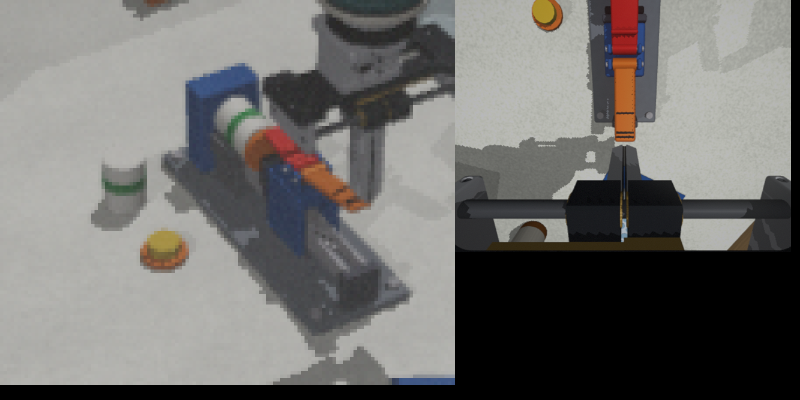

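The wrist view shows the trigger end at (625,138), just ahead of the fingertips at (625,150), with black pad marks at (625,133). I'll measure the trigger with wrist depth.

```bash
cat > meas.py <<'E'
from h import *
def meas():
    b=grab('wrist');P=pts(b)
    hsv=cv2.cvtColor(b['frame'],cv2.COLOR_RGB2HSV);H,S,V=[hsv[...,i] for i in range(3)]
    d=np.array([-.4797,.8774]);n=np.array([-d[1],d[0]]);o=np.array([.543,-.0064])
    p=bot.get_obs()['position'];print('tcp along/lat',((p[:2]-o)@d).round(4),((p[:2]-o)@n).round(4),p[2].round(4))
    for nm,m in (('orange',(H>7)&(H<20)&(S>150)&(V>60)),('red',((H<5)|(H>174))&(S>150))):
        k,l,st,c=cv2.connectedComponentsWithStats(m.astype(np.uint8))
        for i in range(1,k):
            if st[i,4]>150:
                q=P[l==i];q=q[(q[:,2]>0.07)&(q[:,2]<.14)]
                if len(q)<50: continue
                a=(q[:,:2]-o)@d;t=(q[:,:2]-o)@n
                print(nm,st[i],'along',np.percentile(a,[1,99]).round(4),'lat',np.percentile(t,[2,50,98]).round(4))
                print('  ends z',q[a<np.percentile(a,5),2].mean().round(4),q[a>np.percentile(a,95),2].mean().round(4))
                print('  ends lat',t[a<np.percentile(a,10)].mean().round(4),t[a>np.percentile(a,90)].mean().round(4))
if __name__=='__main__': meas()
E
python3 meas.py
```

```text
tcp along/lat -0.1464 0.0006 0.1455
orange [ 263   97   40  139 4587] along [-0.1371 -0.0482] lat [-0.0118 -0.0003  0.0108]
  ends z 0.1313 0.1142
  ends lat -0.0007 -0.0002
red [ 259    0   47   92 3997] along [-0.0432  0.0058] lat [-0.0134 -0.0004  0.0127]
  ends z 0.1128 0.1176
  ends lat -0.0004 -0.0006
```

```bash
python3 - <<'E'
from h import *
f=grab('top');im=cv2.imread('pics/b.png')[:,:,::-1];K=f['intrinsics']
d=np.array([-.4797,.8774]);n=np.array([-d[1],d[0]]);o=np.array([.543,-.0064])
C=-f['R'].T@f['t']
def ray(u,v,z):
    r=f['R'].T@np.array([(u-K[0,2])/K[0,0],(v-K[1,2])/K[1,1],1]);p=C+r*(z-C[2])/r[2];q=p[:2]-o;return (q@d).round(4),(q@n).round(4)
hsv=cv2.cvtColor(np.ascontiguousarray(im),cv2.COLOR_RGB2HSV);H,S,V=[hsv[...,i] for i in range(3)]
def ext(m,z):
    v,u=np.nonzero(m);r=np.array([ray(x,y,z) for x,y in zip(u,v)]);print(len(u),np.percentile(r[:,0],[0,2,98,100]).round(4),np.median(r[:,1]))
w=np.zeros(H.shape,bool);w[165:205,290:345]=1
ext(w&(H>5)&(H<20)&(S>120),.13)
w[:]=0;w[185:218,268:305]=1
ext(w&((H<5)|(H>174))&(S>130),.117)
w[:]=0;w[195:225,258:279]=1
ext(w&(H>5)&(H<20)&(S>120),.09)
# base corners from 12 mm plane: dark low-saturation
for u,v in((240,249),(223,214),(316,168),(341,205)):print(ray(u,v,.012))
E
```

```text
327 [-0.1388 -0.1368 -0.0485 -0.0461] 0.0007
230 [-0.0492 -0.042   0.0133  0.0145] 0.00075
57 [0.0294 0.0296 0.0392 0.0404] 0.0013
(np.float64(0.1526), np.float64(0.057))
(np.float64(0.1511), np.float64(-0.0538))
(np.float64(-0.1468), np.float64(-0.0505))
(np.float64(-0.1599), np.float64(0.077))
```

Both views put the trigger's free end at about −0.138 along the bar, so the head starts about 22 mm advanced and the press point is at −0.1225. I'll shift 24 mm forward and descend.

>>> play_rows:
  moves:
    - {"dx": -0.006,"dy": 0.011,"dz": 0,"rx": 0,"ry": 0,"rz": 0}
    - {"dx": -0.0115,"dy": 0.021,"dz": -0.004,"rx": 0,"ry": 0,"rz": 0}
    - {"dx": -0.0115,"dy": 0.021,"dz": -0.01,"rx": 0,"ry": 0,"rz": 0}
    - {"dx": -0.0115,"dy": 0.021,"dz": -0.013,"rx": 0,"ry": 0,"rz": 0}
    - {"dx": -0.0115,"dy": 0.021,"dz": -0.013,"rx": 0,"ry": 0,"rz": 0}

```text
time: 3.9
position: [0.6013, -0.1141, 0.1321]
ee_rot: [[-0.479, 0.878, -0.001], [0.878, 0.479, -0.0], [0.0, -0.0, -1.0]]
ft_force: [0.0, -0.8, -0.6]
width: 0.0005
```

>>> play_rows:
  moves:
    - {"dx": 0,"dy": 0,"dz": -0.004,"rx": 0,"ry": 0,"rz": 0}
    - {"dx": 0,"dy": 0,"dz": -0.008,"rx": 0,"ry": 0,"rz": 0}
    - {"dx": 0,"dy": 0.001,"dz": -0.012,"rx": 0,"ry": 0,"rz": 0}
    - {"dx": -0.001,"dy": 0.002,"dz": -0.015,"rx": 0,"ry": 0,"rz": 0}
    - {"dx": -0.001,"dy": 0.002,"dz": -0.015,"rx": 0,"ry": 0,"rz": 0}

```text
time: 4.53
position: [0.6009, -0.112, 0.1175]
ee_rot: [[-0.479, 0.878, 0.001], [0.878, 0.479, -0.001], [-0.001, 0.001, -1.0]]
ft_force: [1.3, -1.7, 5.8]
width: 0.0005
```

>>> play_rows:
  moves:
    - {"dx": -0.001,"dy": 0.001,"dz": -0.004,"rx": 0,"ry": 0,"rz": 0}
    - {"dx": -0.001,"dy": 0.002,"dz": -0.008,"rx": 0,"ry": 0,"rz": 0}
    - {"dx": -0.002,"dy": 0.004,"dz": -0.012,"rx": 0,"ry": 0,"rz": 0}
    - {"dx": -0.003,"dy": 0.005,"dz": -0.016,"rx": 0,"ry": 0,"rz": 0}
    - {"dx": -0.003,"dy": 0.005,"dz": -0.016,"rx": 0,"ry": 0,"rz": 0}

```text
time: 5.15
position: [0.5975, -0.1064, 0.1013]
ee_rot: [[-0.48, 0.877, 0.0], [0.877, 0.48, 0.0], [0.0, 0.0, -1.0]]
ft_force: [1.4, -0.0, 4.1]
width: 0.0006
```

>>> play_rows:
  moves:
    - {"dx": 0,"dy": 0,"dz": -0.0015,"rx": 0,"ry": 0,"rz": 0}
    - {"dx": 0,"dy": 0.001,"dz": -0.003,"rx": 0,"ry": 0,"rz": 0}
    - {"dx": 0,"dy": 0.001,"dz": -0.003,"rx": 0,"ry": 0,"rz": 0}

```text
time: 5.52
position: [0.5974, -0.1056, 0.0987]
ee_rot: [[-0.48, 0.878, -0.0], [0.878, 0.48, -0.0], [-0.0, -0.0, -1.0]]
ft_force: [-0.6, -0.1, 10.1]
width: 0.0004
```

>>> play_rows:
  moves:
    - {"dx": 0,"dy": 0,"dz": 0.01,"rx": 0,"ry": 0,"rz": 0}
    - {"dx": 0,"dy": 0,"dz": 0.022,"rx": 0,"ry": 0,"rz": 0}
    - {"dx": 0,"dy": 0,"dz": 0.036,"rx": 0,"ry": 0,"rz": 0}
    - {"dx": 0,"dy": 0,"dz": 0.036,"rx": 0,"ry": 0,"rz": 0}

```text
time: 6.02
position: [0.5979, -0.1059, 0.1358]
ee_rot: [[-0.479, 0.878, 0.002], [0.878, 0.479, -0.001], [-0.001, 0.001, -1.0]]
ft_force: [0.4, -0.8, 0.1]
width: 0.0004
```

```bash
python3 meas.py
```

```text
tcp along/lat -0.1134 -0.0001 0.1349
orange [ 248    5   66   28 1098] along [0.0313 0.0392] lat [-0.0212 -0.      0.0206]
  ends z 0.0908 0.0974
  ends lat 0.0018 -0.0007
orange [ 261  135   40  111 3807] along [-0.1076 -0.0391] lat [-0.0121 -0.0006  0.0109]
  ends z 0.1268 0.1135
  ends lat -0.0005 -0.0003
red [ 256   21   50  109 4874] along [-0.0342  0.0234] lat [-0.0134 -0.0006  0.0128]
  ends z 0.1132 0.1223
  ends lat -0.0003 -0.0003
```

The head moved on one tooth (trigger front −0.048 to −0.039). The cap face is at about 0.031 and the jaw face at about 0.016. Next is a free stroke.

>>> play_rows:
  moves:
    - {"dx": 0,"dy": 0,"dz": -0.006,"rx": 0,"ry": 0,"rz": 0}
    - {"dx": 0,"dy": 0.001,"dz": -0.011,"rx": 0,"ry": 0,"rz": 0}
    - {"dx": -0.001,"dy": 0.002,"dz": -0.016,"rx": 0,"ry": 0,"rz": 0}
    - {"dx": -0.002,"dy": 0.003,"dz": -0.021,"rx": 0,"ry": 0,"rz": 0}
    - {"dx": -0.003,"dy": 0.005,"dz": -0.026,"rx": 0,"ry": 0,"rz": 0}
    - {"dx": -0.004,"dy": 0.006,"dz": -0.03,"rx": 0,"ry": 0,"rz": 0}
    - {"dx": -0.004,"dy": 0.007,"dz": -0.033,"rx": 0,"ry": 0,"rz": 0}
    - {"dx": -0.004,"dy": 0.007,"dz": -0.033,"rx": 0,"ry": 0,"rz": 0}

```text
time: 7.08
position: [0.5932, -0.0983, 0.1012]
ee_rot: [[-0.48, 0.877, -0.001], [0.877, 0.48, 0.0], [0.001, -0.0, -1.0]]
ft_force: [1.0, 0.8, 4.9]
width: 0.0005
```

>>> play_rows:
  moves:
    - {"dx": 0,"dy": 0,"dz": -0.0015,"rx": 0,"ry": 0,"rz": 0}
    - {"dx": 0,"dy": 0,"dz": -0.003,"rx": 0,"ry": 0,"rz": 0}
    - {"dx": 0,"dy": 0,"dz": -0.003,"rx": 0,"ry": 0,"rz": 0}

```text
time: 7.45
position: [0.5932, -0.0979, 0.0988]
ee_rot: [[-0.48, 0.877, -0.001], [0.877, 0.48, 0.001], [0.001, -0.0, -1.0]]
ft_force: [-4.0, 3.7, 13.9]
width: 0.0003
```

>>> play_rows:
  moves:
    - {"dx": 0,"dy": 0,"dz": 0.01,"rx": 0,"ry": 0,"rz": 0}
    - {"dx": 0,"dy": 0,"dz": 0.022,"rx": 0,"ry": 0,"rz": 0}
    - {"dx": 0,"dy": 0,"dz": 0.036,"rx": 0,"ry": 0,"rz": 0}
    - {"dx": 0,"dy": 0,"dz": 0.036,"rx": 0,"ry": 0,"rz": 0}

```text
time: 7.95
position: [0.5939, -0.0989, 0.1357]
ee_rot: [[-0.479, 0.878, 0.002], [0.878, 0.479, -0.001], [-0.001, 0.001, -1.0]]
ft_force: [0.2, 0.4, -0.8]
width: 0.0006
```

```bash
python3 meas.py; python3 - <<'E'
from h import *
b=grab('wrist');a=grab('side')
c=np.zeros((385,800,3),np.uint8);c[:385,:455]=cv2.resize(a['frame'][170:280,200:330,::-1],None,fx=3.5,fy=3.5,interpolation=3)
c[:385,460:760]=cv2.resize(b['frame'][0:193,205:355,::-1],(300,385),interpolation=3)
cv2.imwrite('pics/e.png',c)
E
```

```text
tcp along/lat -0.1054 0.0001 0.1348
orange [249  23   8  22 152] along [0.0299 0.0385] lat [0.0139 0.0184 0.0212]
  ends z 0.1007 0.093
  ends lat 0.0175 0.0182
orange [ 261  135   41  111 3813] along [-0.0996 -0.0311] lat [-0.0118 -0.0004  0.0111]
  ends z 0.1267 0.1134
  ends lat -0.0003 -0.0003
red [ 257   22   49  108 4879] along [-0.0261  0.0314] lat [-0.0134 -0.0004  0.0128]
  ends z 0.1132 0.1215
  ends lat -0.0003 -0.0005
```

View pics/e.png

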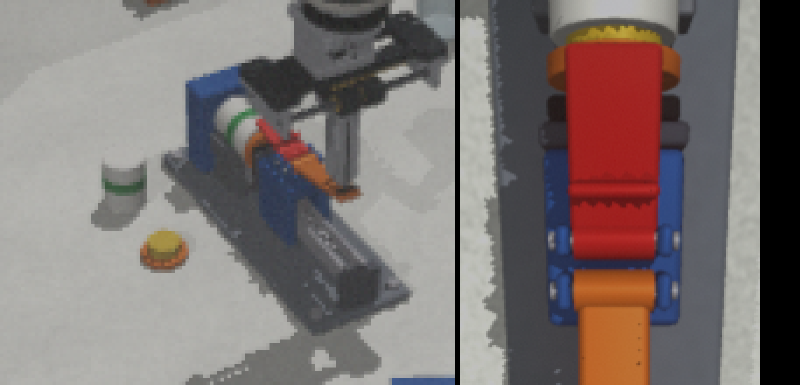

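The wrist crop shows the pad about 5 mm short of the cap, with about 7 mm of yellow plug showing (cap at row 67, pad at 107). That means one full stroke, then a partial one.

>>> play_rows:
  moves:
    - {"dx": 0,"dy": 0,"dz": -0.006,"rx": 0,"ry": 0,"rz": 0}
    - {"dx": 0,"dy": 0.001,"dz": -0.011,"rx": 0,"ry": 0,"rz": 0}
    - {"dx": -0.001,"dy": 0.002,"dz": -0.016,"rx": 0,"ry": 0,"rz": 0}
    - {"dx": -0.002,"dy": 0.003,"dz": -0.02,"rx": 0,"ry": 0,"rz": 0}
    - {"dx": -0.003,"dy": 0.005,"dz": -0.024,"rx": 0,"ry": 0,"rz": 0}
    - {"dx": -0.003,"dy": 0.005,"dz": -0.024,"rx": 0,"ry": 0,"rz": 0}

```text
time: 8.85
position: [0.5905, -0.0933, 0.1102]
ee_rot: [[-0.48, 0.877, 0.0], [0.877, 0.48, 0.0], [0.0, 0.0, -1.0]]
ft_force: [2.8, 0.3, 2.7]
width: 0.0005
```

>>> play_rows:
  moves:
    - {"dx": -0.0005,"dy": 0.001,"dz": -0.002,"rx": 0,"ry": 0,"rz": 0}
    - {"dx": -0.001,"dy": 0.0015,"dz": -0.004,"rx": 0,"ry": 0,"rz": 0}
    - {"dx": -0.001,"dy": 0.002,"dz": -0.006,"rx": 0,"ry": 0,"rz": 0}
    - {"dx": -0.001,"dy": 0.002,"dz": -0.008,"rx": 0,"ry": 0,"rz": 0}
    - {"dx": -0.001,"dy": 0.002,"dz": -0.008,"rx": 0,"ry": 0,"rz": 0}

```text
time: 9.48
position: [0.5891, -0.0912, 0.1023]
ee_rot: [[-0.48, 0.877, -0.001], [0.877, 0.48, 0.0], [0.001, -0.0, -1.0]]
ft_force: [-1.1, 0.6, 8.0]
width: 0.0007
```

Now driving the cap at 8 N. Finish the stroke.

>>> play_rows:
  moves:
    - {"dx": 0,"dy": 0.0005,"dz": -0.001,"rx": 0,"ry": 0,"rz": 0}
    - {"dx": 0,"dy": 0.0005,"dz": -0.002,"rx": 0,"ry": 0,"rz": 0}
    - {"dx": 0,"dy": 0.0005,"dz": -0.003,"rx": 0,"ry": 0,"rz": 0}
    - {"dx": 0,"dy": 0.0005,"dz": -0.003,"rx": 0,"ry": 0,"rz": 0}

```text
time: 9.98
position: [0.5888, -0.0903, 0.0994]
ee_rot: [[-0.48, 0.877, -0.001], [0.877, 0.48, 0.001], [0.001, -0.001, -1.0]]
ft_force: [-3.3, 3.7, 10.7]
width: 0.0007
```

>>> play_rows:
  moves:
    - {"dx": 0,"dy": 0,"dz": -0.001,"rx": 0,"ry": 0,"rz": 0}
    - {"dx": 0,"dy": 0,"dz": -0.001,"rx": 0,"ry": 0,"rz": 0}

```text
time: 10.22
position: [0.5888, -0.0902, 0.0989]
ee_rot: [[-0.48, 0.877, -0.001], [0.877, 0.48, 0.001], [0.001, -0.001, -1.0]]
ft_force: [-6.5, 2.7, 17.1]
width: 0.0006
```

>>> play_rows:
  moves:
    - {"dx": 0,"dy": 0,"dz": 0.01,"rx": 0,"ry": 0,"rz": 0}
    - {"dx": 0,"dy": 0,"dz": 0.022,"rx": 0,"ry": 0,"rz": 0}
    - {"dx": 0,"dy": 0,"dz": 0.036,"rx": 0,"ry": 0,"rz": 0}
    - {"dx": 0,"dy": 0,"dz": 0.036,"rx": 0,"ry": 0,"rz": 0}

```text
time: 10.72
position: [0.5899, -0.0913, 0.1356]
ee_rot: [[-0.479, 0.878, 0.002], [0.878, 0.479, -0.001], [-0.001, 0.001, -1.0]]
ft_force: [0.2, -0.2, 0.2]
width: 0.0004
```

```bash
python3 meas.py
```

```text
tcp along/lat -0.0969 0.0 0.1348
orange [ 261  136   41  110 3780] along [-0.091 -0.023] lat [-0.0119 -0.0005  0.011 ]
  ends z 0.1266 0.1135
  ends lat -0.0005 -0.0004
red [ 257   23   48  108 4853] along [-0.0182  0.0394] lat [-0.0133 -0.0005  0.0128]
  ends z 0.1133 0.1225
  ends lat -0.0003 -0.0004
```

>>> play_rows:
  moves:
    - {"dx": 0,"dy": 0,"dz": -0.006,"rx": 0,"ry": 0,"rz": 0}
    - {"dx": 0,"dy": 0,"dz": -0.009,"rx": 0,"ry": 0,"rz": 0}
    - {"dx": 0,"dy": 0.001,"dz": -0.012,"rx": 0,"ry": 0,"rz": 0}
    - {"dx": -0.001,"dy": 0.0015,"dz": -0.014,"rx": 0,"ry": 0,"rz": 0}
    - {"dx": -0.001,"dy": 0.002,"dz": -0.016,"rx": 0,"ry": 0,"rz": 0}
    - {"dx": -0.001,"dy": 0.002,"dz": -0.016,"rx": 0,"ry": 0,"rz": 0}

```text
time: 11.52
position: [0.5888, -0.0898, 0.1186]
ee_rot: [[-0.479, 0.878, 0.001], [0.878, 0.479, -0.001], [-0.001, 0.0, -1.0]]
ft_force: [0.5, -4.5, 7.2]
width: 0.0006
```

>>> play_rows:
  moves:
    - {"dx": 0,"dy": 0.0005,"dz": -0.001,"rx": 0,"ry": 0,"rz": 0}
    - {"dx": 0,"dy": 0.0005,"dz": -0.002,"rx": 0,"ry": 0,"rz": 0}
    - {"dx": 0,"dy": 0.0005,"dz": -0.002,"rx": 0,"ry": 0,"rz": 0}

```text
time: 11.9
position: [0.5887, -0.0893, 0.1166]
ee_rot: [[-0.479, 0.878, 0.001], [0.878, 0.479, -0.001], [-0.001, 0.0, -1.0]]
ft_force: [-0.2, -4.1, 7.0]
width: 0.0004
```

>>> play_rows:
  moves:
    - {"dx": 0,"dy": 0.0005,"dz": -0.001,"rx": 0,"ry": 0,"rz": 0}
    - {"dx": -0.0005,"dy": 0.0005,"dz": -0.002,"rx": 0,"ry": 0,"rz": 0}
    - {"dx": -0.0005,"dy": 0.0005,"dz": -0.002,"rx": 0,"ry": 0,"rz": 0}

```text
time: 12.28
position: [0.5885, -0.0889, 0.1148]
ee_rot: [[-0.479, 0.878, 0.001], [0.878, 0.479, -0.001], [-0.001, 0.001, -1.0]]
ft_force: [2.0, -4.5, 6.6]
width: 0.0005
```

>>> play_rows:
  moves:
    - {"dx": 0,"dy": 0.0005,"dz": -0.001,"rx": 0,"ry": 0,"rz": 0}
    - {"dx": -0.0005,"dy": 0.0005,"dz": -0.0015,"rx": 0,"ry": 0,"rz": 0}
    - {"dx": -0.0005,"dy": 0.0005,"dz": -0.0015,"rx": 0,"ry": 0,"rz": 0}

```text
time: 12.65
position: [0.5882, -0.0885, 0.1134]
ee_rot: [[-0.479, 0.878, 0.002], [0.878, 0.479, -0.001], [-0.002, 0.001, -1.0]]
ft_force: [3.2, -4.8, 8.0]
width: 0.0007
```

>>> play_rows:
  moves:
    - {"dx": 0,"dy": 0.0005,"dz": -0.001,"rx": 0,"ry": 0,"rz": 0}
    - {"dx": 0,"dy": 0.0005,"dz": -0.0015,"rx": 0,"ry": 0,"rz": 0}
    - {"dx": 0,"dy": 0.0005,"dz": -0.0015,"rx": 0,"ry": 0,"rz": 0}

```text
time: 13.02
position: [0.588, -0.088, 0.1119]
ee_rot: [[-0.479, 0.878, 0.001], [0.878, 0.479, -0.001], [-0.002, 0.001, -1.0]]
ft_force: [2.4, -6.0, 8.1]
width: 0.0004
```

>>> play_rows:
  moves:
    - {"dx": 0,"dy": 0,"dz": -0.0008,"rx": 0,"ry": 0,"rz": 0}
    - {"dx": 0,"dy": 0,"dz": -0.0015,"rx": 0,"ry": 0,"rz": 0}
    - {"dx": 0,"dy": 0,"dz": -0.0015,"rx": 0,"ry": 0,"rz": 0}

```text
time: 13.4
position: [0.5879, -0.0878, 0.1103]
ee_rot: [[-0.479, 0.878, 0.001], [0.878, 0.479, -0.001], [-0.001, 0.0, -1.0]]
ft_force: [-1.1, -3.5, 10.2]
width: 0.0002
```

>>> play_rows:
  moves:
    - {"dx": 0,"dy": 0,"dz": -0.0006,"rx": 0,"ry": 0,"rz": 0}
    - {"dx": 0,"dy": 0,"dz": -0.0012,"rx": 0,"ry": 0,"rz": 0}
    - {"dx": 0,"dy": 0,"dz": -0.0012,"rx": 0,"ry": 0,"rz": 0}

```text
time: 13.78
position: [0.5879, -0.0877, 0.1092]
ee_rot: [[-0.479, 0.878, 0.001], [0.878, 0.479, -0.001], [-0.001, 0.0, -1.0]]
ft_force: [-0.4, -3.1, 13.2]
width: 0.0007
```

>>> play_rows:
  moves:
    - {"dx": 0,"dy": 0,"dz": -0.0003,"rx": 0,"ry": 0,"rz": 0}
    - {"dx": 0,"dy": 0,"dz": -0.0003,"rx": 0,"ry": 0,"rz": 0}
    - {"dx": 0,"dy": 0,"dz": -0.0003,"rx": 0,"ry": 0,"rz": 0}

```text
time: 14.15
position: [0.5879, -0.0877, 0.109]
ee_rot: [[-0.479, 0.878, 0.001], [0.878, 0.479, -0.001], [-0.001, 0.001, -1.0]]
ft_force: [0.3, -3.2, 11.7]
width: 0.0005
```

```bash
python3 meas.py; python3 - <<'E'
from h import *
b=grab('wrist')
for i in range(3): print(bot.get_obs()['ft_force'].round(2))
cv2.imwrite('pics/f.png',cv2.resize(b['frame'][0:193,205:355,::-1],(450,578),interpolation=3))
E
```

```text
tcp along/lat -0.0929 -0.0004 0.109
orange [ 258  138   46  108 4088] along [-0.0833 -0.0183] lat [-0.0119 -0.0005  0.0112]
  ends z 0.1092 0.1133
  ends lat -0.0004 -0.0004
red [ 253    7   56  125 6443] along [-0.0138  0.0446] lat [-0.0133 -0.0001  0.0127]
  ends z 0.1133 0.1178
  ends lat -0.0003 -0.0003
[-1.49 -3.47 12.39]
[-1.49 -3.47 12.39]
[-1.49 -3.47 12.39]
```

View pics/f.png

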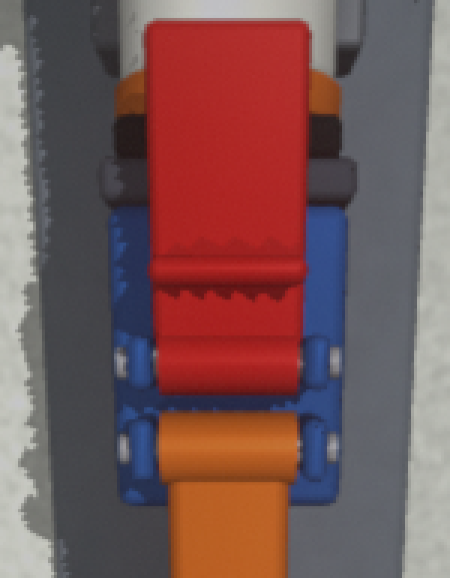

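The cap now sits flush against the cartridge at (230,95), with no yellow showing. The trigger is stiff at about 0.27 rad. I'll press a little more to make it tight.

>>> play_rows:
  moves:
    - {"dx": 0,"dy": 0,"dz": -0.0003,"rx": 0,"ry": 0,"rz": 0}
    - {"dx": 0,"dy": 0,"dz": -0.0005,"rx": 0,"ry": 0,"rz": 0}
    - {"dx": 0,"dy": 0,"dz": -0.0005,"rx": 0,"ry": 0,"rz": 0}

```text
time: 14.62
position: [0.5879, -0.0876, 0.1085]
ee_rot: [[-0.479, 0.878, 0.001], [0.878, 0.479, -0.001], [-0.001, 0.001, -1.0]]
ft_force: [-1.5, -3.9, 13.2]
width: 0.0009
```

```bash
python3 - <<'E'
from h import *
for i in range(4): grab('wrist');o=bot.get_obs();print(o['ft_force'].round(2),o['position'].round(4))
E
```

```text
[-1.6  -3.45 12.27] [ 0.5879 -0.0876  0.1085]
[-1.12 -2.94 13.11] [ 0.5879 -0.0876  0.1085]
[-2.16 -2.85 12.64] [ 0.5879 -0.0877  0.1085]
[-1.53 -3.54 13.25] [ 0.5879 -0.0876  0.1085]
```

>>> play_rows:
  moves:
    - {"dx": 0,"dy": 0,"dz": -0.0003,"rx": 0,"ry": 0,"rz": 0}
    - {"dx": 0,"dy": 0,"dz": -0.0005,"rx": 0,"ry": 0,"rz": 0}
    - {"dx": 0,"dy": 0,"dz": -0.0005,"rx": 0,"ry": 0,"rz": 0}
    - {"dx": 0,"dy": 0,"dz": -0.0005,"rx": 0,"ry": 0,"rz": 0}

```text
time: 15.32
position: [0.5879, -0.0876, 0.108]
ee_rot: [[-0.479, 0.878, 0.001], [0.878, 0.479, -0.001], [-0.001, 0.0, -1.0]]
ft_force: [-1.8, -3.3, 14.3]
width: 0.0003
```

```bash
python3 - <<'E'
from h import *
for i in range(4): grab('wrist');o=bot.get_obs();print(o['ft_force'].round(2),o['position'].round(4))
E
```

```text
[-0.23 -2.61 13.77] [ 0.5879 -0.0876  0.1081]
[-1.28 -3.41 13.97] [ 0.5879 -0.0876  0.1081]
[-1.9  -2.5  13.29] [ 0.5879 -0.0876  0.1081]
[-1.23 -2.28 13.49] [ 0.5879 -0.0876  0.1081]
```

The force is steady at about 14 N and stiff, which is tight and below the cracking limit. I'll lift off, then move over the release.

>>> play_rows:
  moves:
    - {"dx": 0,"dy": 0,"dz": 0.008,"rx": 0,"ry": 0,"rz": 0}
    - {"dx": 0,"dy": 0,"dz": 0.02,"rx": 0,"ry": 0,"rz": 0}
    - {"dx": 0,"dy": 0,"dz": 0.04,"rx": 0,"ry": 0,"rz": 0}
    - {"dx": 0.005,"dy": -0.01,"dz": 0.05,"rx": 0,"ry": 0,"rz": 0}
    - {"dx": 0.005,"dy": -0.01,"dz": 0.05,"rx": 0,"ry": 0,"rz": 0}

```text
time: 16.15
position: [0.593, -0.0985, 0.1582]
ee_rot: [[-0.478, 0.878, 0.001], [0.878, 0.478, -0.001], [-0.001, 0.001, -1.0]]
ft_force: [-0.1, 0.5, -0.2]
width: 0.0006
```

```bash
python3 meas.py; python3 - <<'E'
from h import *
b=grab('wrist')
cv2.imwrite('pics/g.png',cv2.resize(b['frame'][0:260,180:380,::-1],(450,585),interpolation=3))
E
```

```text
tcp along/lat -0.104 0.0005 0.1574
orange [ 264  123   37  122 3754] along [-0.1061 -0.0232] lat [-0.0116 -0.0005  0.0111]
  ends z 0.1301 0.1137
  ends lat -0.0002 -0.0002
red [ 260   20   44   98 3990] along [-0.0177  0.0393] lat [-0.0134 -0.0006  0.0127]
  ends z 0.1134 0.1225
  ends lat -0.0004 -0.0007
```

View pics/g.png

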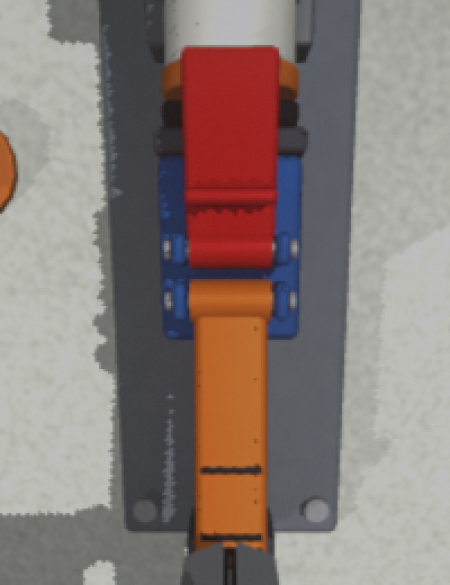

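The cap is still flush at (230,78), and the head has settled back on the last tooth. The release end is at 0.0395, so its press point is at about 0.0225. I'll move 126 mm forward.

>>> play_rows:
  moves:
    - {"dx": -0.015,"dy": 0.028,"dz": 0,"rx": 0,"ry": 0,"rz": 0}
    - {"dx": -0.03,"dy": 0.056,"dz": 0,"rx": 0,"ry": 0,"rz": 0}
    - {"dx": -0.046,"dy": 0.084,"dz": 0,"rx": 0,"ry": 0,"rz": 0}
    - {"dx": -0.0605,"dy": 0.111,"dz": 0,"rx": 0,"ry": 0,"rz": 0}
    - {"dx": -0.0605,"dy": 0.111,"dz": -0.01,"rx": 0,"ry": 0,"rz": 0}
    - {"dx": -0.0605,"dy": 0.111,"dz": -0.022,"rx": 0,"ry": 0,"rz": 0}
    - {"dx": -0.0605,"dy": 0.111,"dz": -0.03,"rx": 0,"ry": 0,"rz": 0}
    - {"dx": -0.0605,"dy": 0.111,"dz": -0.03,"rx": 0,"ry": 0,"rz": 0}

```text
time: 17.25
position: [0.5316, 0.0133, 0.1265]
ee_rot: [[-0.479, 0.878, -0.002], [0.878, 0.479, 0.0], [0.001, -0.001, -1.0]]
ft_force: [-0.5, 0.7, -0.0]
width: 0.0002
```

>>> play_rows:
  moves:
    - {"dx": 0,"dy": 0,"dz": -0.004,"rx": 0,"ry": 0,"rz": 0}
    - {"dx": 0,"dy": 0,"dz": -0.008,"rx": 0,"ry": 0,"rz": 0}
    - {"dx": 0,"dy": 0,"dz": -0.012,"rx": 0,"ry": 0,"rz": 0}
    - {"dx": 0,"dy": 0,"dz": -0.015,"rx": 0,"ry": 0,"rz": 0}
    - {"dx": 0,"dy": 0,"dz": -0.015,"rx": 0,"ry": 0,"rz": 0}

```text
time: 17.88
position: [0.5319, 0.0141, 0.1124]
ee_rot: [[-0.48, 0.877, 0.0], [0.877, 0.48, 0.0], [0.0, 0.0, -1.0]]
ft_force: [-0.9, 2.6, 5.5]
width: 0.0003
```

>>> play_rows:
  moves:
    - {"dx": 0,"dy": 0,"dz": -0.002,"rx": 0,"ry": 0,"rz": 0}
    - {"dx": 0,"dy": 0,"dz": -0.004,"rx": 0,"ry": 0,"rz": 0}
    - {"dx": 0,"dy": 0,"dz": -0.006,"rx": 0,"ry": 0,"rz": 0}
    - {"dx": 0,"dy": 0,"dz": -0.006,"rx": 0,"ry": 0,"rz": 0}

```text
time: 18.38
position: [0.5321, 0.0139, 0.1067]
ee_rot: [[-0.48, 0.877, 0.001], [0.877, 0.48, -0.0], [-0.0, 0.0, -1.0]]
ft_force: [-3.2, 1.8, 8.1]
width: 0.0004
```

>>> play_rows:
  moves:
    - {"dx": 0,"dy": 0,"dz": -0.0007,"rx": 0,"ry": 0,"rz": 0}
    - {"dx": 0,"dy": 0,"dz": -0.0015,"rx": 0,"ry": 0,"rz": 0}
    - {"dx": 0,"dy": 0,"dz": -0.0015,"rx": 0,"ry": 0,"rz": 0}

```text
time: 18.75
position: [0.5322, 0.0138, 0.1053]
ee_rot: [[-0.479, 0.878, 0.001], [0.878, 0.479, -0.0], [-0.001, 0.0, -1.0]]
ft_force: [-1.9, 1.0, 9.6]
width: 0.0003
```

>>> play_rows:
  moves:
    - {"dx": 0.001,"dy": -0.0015,"dz": 0,"rx": 0,"ry": 0,"rz": 0}
    - {"dx": 0.002,"dy": -0.0035,"dz": 0,"rx": 0,"ry": 0,"rz": 0}
    - {"dx": 0.003,"dy": -0.0055,"dz": 0,"rx": 0,"ry": 0,"rz": 0}
    - {"dx": 0.0045,"dy": -0.008,"dz": 0,"rx": 0,"ry": 0,"rz": 0}
    - {"dx": 0.006,"dy": -0.011,"dz": 0,"rx": 0,"ry": 0,"rz": 0}
    - {"dx": 0.006,"dy": -0.011,"dz": 0,"rx": 0,"ry": 0,"rz": 0}

```text
time: 19.5
position: [0.5383, 0.0026, 0.1054]
ee_rot: [[-0.479, 0.878, 0.001], [0.878, 0.479, -0.0], [-0.001, 0.001, -1.0]]
ft_force: [-1.5, 0.5, 9.7]
width: 0.0005
```

```bash
python3 meas.py; python3 - <<'E'
from h import *
a=grab('side');b=grab('wrist')
c=np.zeros((400,800,3),np.uint8);c[:385,:455]=cv2.resize(a['frame'][170:280,200:330,::-1],None,fx=3.5,fy=3.5,interpolation=3)
c[:252,460:796]=cv2.resize(b['frame'][:,:,::-1],None,fx=.6,fy=.6)
cv2.imwrite('pics/i.png',c)
E
```

```text
tcp along/lat 0.0101 -0.0002 0.1054
orange [249 195  65  19 749] along [0.0374 0.0449] lat [-0.0214 -0.0003  0.0206]
  ends z 0.0987 0.096
  ends lat -0.0005 0.001
orange [277 364  11  40 363] along [-0.0911 -0.065 ] lat [-0.0037 -0.0002  0.0025]
  ends z 0.1238 0.1187
  ends lat 0.0013 -0.0006
red [260 227  43  23 721] along [0.015  0.0277] lat [-0.0141 -0.0003  0.0135]
  ends z 0.1023 0.0998
  ends lat 0.0007 -0.0009
```

View pics/i.png

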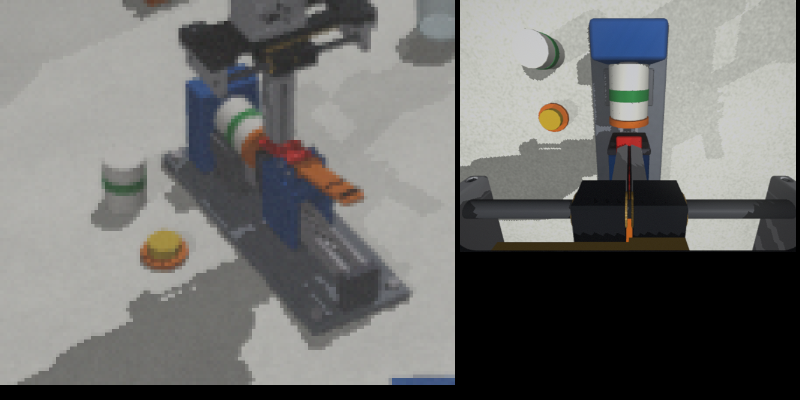

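The jaw slides back with the lever held, and the cap stays seated at (629,123). Continue the drag.

>>> play_rows:
  moves:
    - {"dx": 0.0015,"dy": -0.0025,"dz": 0,"rx": 0,"ry": 0,"rz": 0}
    - {"dx": 0.0035,"dy": -0.006,"dz": 0,"rx": 0,"ry": 0,"rz": 0}
    - {"dx": 0.0055,"dy": -0.01,"dz": 0,"rx": 0,"ry": 0,"rz": 0}
    - {"dx": 0.0075,"dy": -0.014,"dz": 0,"rx": 0,"ry": 0,"rz": 0}
    - {"dx": 0.0095,"dy": -0.0175,"dz": 0,"rx": 0,"ry": 0,"rz": 0}
    - {"dx": 0.0115,"dy": -0.021,"dz": 0,"rx": 0,"ry": 0,"rz": 0}
    - {"dx": 0.0135,"dy": -0.0245,"dz": 0,"rx": 0,"ry": 0,"rz": 0}
    - {"dx": 0.0145,"dy": -0.0265,"dz": 0,"rx": 0,"ry": 0,"rz": 0}
    - {"dx": 0.0145,"dy": -0.0265,"dz": 0,"rx": 0,"ry": 0,"rz": 0}

```text
time: 20.78
position: [0.5522, -0.0228, 0.1053]
ee_rot: [[-0.48, 0.877, -0.0], [0.877, 0.48, 0.001], [0.001, 0.0, -1.0]]
ft_force: [-4.6, 5.9, 9.5]
width: 0.0005
```

>>> play_rows:
  moves:
    - {"dx": 0.0007,"dy": -0.0013,"dz": 0,"rx": 0,"ry": 0,"rz": 0}
    - {"dx": 0.0015,"dy": -0.0026,"dz": 0,"rx": 0,"ry": 0,"rz": 0}
    - {"dx": 0.0015,"dy": -0.0026,"dz": 0,"rx": 0,"ry": 0,"rz": 0}

```text
time: 21.15
position: [0.5534, -0.0243, 0.1054]
ee_rot: [[-0.481, 0.877, -0.001], [0.877, 0.481, 0.002], [0.002, -0.0, -1.0]]
ft_force: [-9.5, 10.5, 14.7]
width: 0.0005
```

```bash
python3 meas.py; python3 - <<'E'
from h import *
f=grab('top');P=pts(f);hsv=cv2.cvtColor(f['frame'],cv2.COLOR_RGB2HSV);H,S,V=[hsv[...,i] for i in range(3)]
b=grab('wrist')
print(bot.get_obs()['ft_force'].round(1))
cv2.imwrite('pics/j.png',np.hstack([cv2.resize(f['frame'][150:260,220:350,::-1],(390,330),interpolation=3),cv2.resize(b['frame'][:,:,::-1],(400,330))]))
E
```

```text
tcp along/lat -0.0207 -0.0005 0.1054
orange [248 151  67  15 819] along [0.0372 0.0446] lat [-0.0212 -0.0005  0.0201]
  ends z 0.0992 0.0966
  ends lat -0.0004 -0.0008
orange [277 364  11  40 357] along [-0.1208 -0.0949] lat [-0.0041 -0.0007  0.002 ]
  ends z 0.1243 0.119
  ends lat 0.001 -0.001
red [260 223  43  32 881] along [-0.0166 -0.0011] lat [-0.0146 -0.0005  0.0132]
  ends z 0.1021 0.0987
  ends lat 0.0018 -0.0001
[-8.7 11.2 16.1]
```

View pics/j.png

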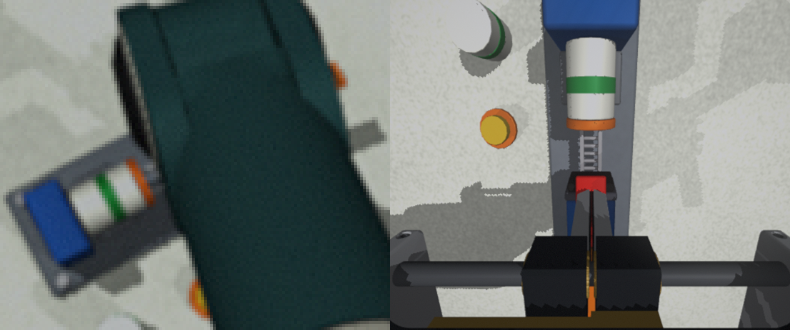

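```bash
python3 - <<'E'
from h import *
b=grab('wrist');P=pts(b)
d=np.array([-.4797,.8774]);n=np.array([-d[1],d[0]]);o=np.array([.543,-.0064])
q=P[150:260].reshape(-1,3);c=b['frame'][150:260].reshape(-1,3)
a=(q[:,:2]-o)@d;t=(q[:,:2]-o)@n
m=(abs(abs(t)-.018)<.0025)&(q[:,2]>.088)&(q[:,2]<.105)&(a<.02)&(a>-.06)
s=np.argsort(-a[m])[:400:15]
for i in s:print(a[m][i].round(4),t[m][i].round(4),q[m][i,2].round(4),c[m][i])
E
```

```text
-0.0086 -0.0191 0.0907 [32 30 29]
-0.0088 -0.0164 0.09 [29 29 29]
-0.009 0.0189 0.0954 [28 26 26]
-0.0092 -0.0186 0.0889 [32 29 29]
-0.0094 0.0202 0.0963 [31 28 30]
-0.0097 -0.0194 0.0953 [36 35 35]
-0.0104 -0.0194 0.0953 [37 34 34]
-0.0112 0.0203 0.0954 [34 32 33]
-0.0118 0.0163 0.0957 [35 34 34]
-0.0126 0.0163 0.0954 [36 34 35]
-0.0133 0.0204 0.0956 [33 31 31]
-0.014 0.0155 0.0972 [25 22 23]
-0.0147 0.0204 0.0955 [31 30 30]
-0.0155 0.0198 0.0955 [31 29 29]
-0.0166 0.0192 0.0947 [29 26 28]
-0.0171 0.0199 0.0951 [30 30 33]
-0.0175 -0.0203 0.0957 [52 51 57]
-0.0181 0.017 0.0963 [39 39 42]
-0.0187 -0.0202 0.0965 [64 64 71]
-0.0195 0.0191 0.0964 [43 43 48]
-0.0203 -0.0201 0.0978 [65 66 72]
-0.0209 0.0171 0.0965 [42 42 47]
-0.0215 -0.0162 0.0967 [63 62 71]
-0.0224 0.0199 0.0965 [44 43 49]
-0.023 0.0192 0.0968 [42 42 46]
-0.0241 0.0179 0.096 [41 42 48]
-0.026 -0.0158 0.0935 [64 66 72]
```

The pad front measures about −0.009 against the −0.014 expected at the stop, while the drag force rose to 14 N. That could be the stop or a caught tooth. I'll ease off, lift and look at the trigger end relative to the base edge.

>>> play_rows:
  moves:
    - {"dx": -0.001,"dy": 0.002,"dz": 0.002,"rx": 0,"ry": 0,"rz": 0}
    - {"dx": -0.002,"dy": 0.004,"dz": 0.008,"rx": 0,"ry": 0,"rz": 0}
    - {"dx": -0.002,"dy": 0.004,"dz": 0.02,"rx": 0,"ry": 0,"rz": 0}
    - {"dx": -0.002,"dy": 0.004,"dz": 0.045,"rx": 0,"ry": 0,"rz": 0}
    - {"dx": 0.018,"dy": -0.033,"dz": 0.07,"rx": 0,"ry": 0,"rz": 0}
    - {"dx": 0.043,"dy": -0.078,"dz": 0.08,"rx": 0,"ry": 0,"rz": 0}
    - {"dx": 0.068,"dy": -0.124,"dz": 0.08,"rx": 0,"ry": 0,"rz": 0}
    - {"dx": 0.088,"dy": -0.16,"dz": 0.08,"rx": 0,"ry": 0,"rz": 0}
    - {"dx": 0.088,"dy": -0.16,"dz": 0.08,"rx": 0,"ry": 0,"rz": 0}

```text
time: 22.48
position: [0.642, -0.1897, 0.1844]
ee_rot: [[-0.476, 0.88, -0.001], [0.88, 0.476, -0.0], [0.0, -0.001, -1.0]]
ft_force: [-0.1, 1.0, -0.4]
width: 0.0005
```

```bash
python3 meas.py; python3 - <<'E'
from h import *
b=grab('wrist');P=pts(b)
d=np.array([-.4797,.8774]);n=np.array([-d[1],d[0]]);o=np.array([.543,-.0064])
a=(P[...,:2]-o)@d;t=(P[...,:2]-o)@n
m=(abs(P[...,2]-.012)<.004)&(abs(t)<.07)&(abs(a)<.2)
print('base',np.percentile(a[m],[.2,1,99,99.8]).round(4),np.percentile(t[m],[.5,99.5]).round(4))
dark=(b['frame'].max(-1)<45)&(P[...,2]>.085)&(P[...,2]<.103)&(abs(abs(t)-.018)<.003)&(abs(a)<.05)
print('pad',np.percentile(a[dark],[1,50,99]).round(4),dark.sum())
cv2.imwrite('pics/k.png',b['frame'][:,:,::-1])
E
```

```text
tcp along/lat -0.2061 0.0002 0.1846
orange [ 265   36   35  127 3709] along [-0.154  -0.0649] lat [-0.0114 -0.0002  0.0109]
  ends z 0.1313 0.1148
  ends lat -0.0005 -0.0002
orange [  84  365   51   33 1259] along [-0.4191 -0.3841] lat [0.1762 0.1923 0.2194]
  ends z 0.0902 0.0933
  ends lat 0.1849 0.2038
red [ 264    0   37   31 1120] along [-0.0598 -0.0414] lat [-0.0127 -0.0003  0.0122]
  ends z 0.1114 0.1137
  ends lat -0.0005 -0.0003
base [-0.1494 -0.1481 -0.0064 -0.0055] [-0.0548  0.0542]Traceback (most recent call last):
  File "<stdin>", line 8, in <module>
    return _quantile_unchecked(
        a, q, axis, out, overwrite_input, method, keepdims, weights)
    return _ureduce(a,
                    func=_quantile_ureduce_func,
    ...<5 lines>...
                    overwrite_input=overwrite_input,
                    method=method)
    r = func(a, **kwargs)
    result = _quantile(arr,
                       quantiles=q,
    ...<2 lines>...
                       out=out,
                       weights=wgt)
    slices_having_nans = np.isnan(arr[-1, ...])
                                  ~~~^^^^^^^^^
IndexError: index -1 is out of bounds for axis 0 with size 0
```

The base's rear edge measures −0.149 in the same view, where it should be −0.155. So my origin is biased by about 5.5 mm, and the trigger end overhangs the base by about 5 mm, which is what head = 0 predicts. I'll retract clear and confirm independently from the top camera.

>>> play_rows:
  moves:
    - {"dx": 0.01,"dy": -0.04,"dz": 0.02,"rx": 0,"ry": 0,"rz": 0}
    - {"dx": 0.01,"dy": -0.09,"dz": 0.04,"rx": 0,"ry": 0,"rz": 0}
    - {"dx": 0,"dy": -0.14,"dz": 0.06,"rx": 0,"ry": 0,"rz": 0}
    - {"dx": -0.02,"dy": -0.19,"dz": 0.06,"rx": 0,"ry": 0,"rz": 0}
    - {"dx": -0.06,"dy": -0.23,"dz": 0.06,"rx": 0,"ry": 0,"rz": 0}
    - {"dx": -0.1,"dy": -0.27,"dz": 0.06,"rx": 0,"ry": 0,"rz": 0}
    - {"dx": -0.14,"dy": -0.29,"dz": 0.06,"rx": 0,"ry": 0,"rz": 0}
    - {"dx": -0.18,"dy": -0.3,"dz": 0.06,"rx": 0,"ry": 0,"rz": 0}
    - {"dx": -0.18,"dy": -0.3,"dz": 0.06,"rx": 0,"ry": 0,"rz": 0}

```text
time: 23.7
position: [0.4592, -0.487, 0.2457]
ee_rot: [[-0.477, 0.879, -0.001], [0.879, 0.477, -0.001], [-0.001, -0.001, -1.0]]
ft_force: [0.7, 0.1, 0.0]
width: 0.0007
```

```bash
python3 - <<'E'
from h import *
f=grab('top');P=pts(f);im=f['frame']
d=np.array([-.4797,.8774]);n=np.array([-d[1],d[0]]);o=np.array([.543,-.0064])
a=(P[...,:2]-o)@d;t=(P[...,:2]-o)@n;z=P[...,2]
m=(abs(z-.012)<.005)&(abs(t)<.065)&(abs(a)<.18)
for lo,hi in((-.05,-.03),(-.03,-.01),(.015,.03),(.03,.05)):
    k=m&(t>lo)&(t<hi);print('base lat',lo,a[k].min().round(4),a[k].max().round(4))
hsv=cv2.cvtColor(im,cv2.COLOR_RGB2HSV);H,S,V=[hsv[...,i] for i in range(3)]
k=(H>5)&(H<20)&(S>120)&(z>.1)&(abs(t)<.02)&(abs(a)<.2);print('trigger',np.sort(a[k])[[0,5,-5,-1]].round(4))
k=((H<5)|(H>174))&(S>130)&(z>.1)&(abs(t)<.02)&(abs(a)<.1);print('red',np.sort(a[k])[[0,5,-5,-1]].round(4))
k=(H>5)&(H<20)&(S>120)&(z>.06)&(abs(t)<.03)&(a>.01)&(a<.09);print('cap',np.sort(a[k])[[0,3,-3,-1]].round(4))
cv2.imwrite('pics/l.png',cv2.resize(im[150:260,210:350,::-1],None,fx=5,fy=5,interpolation=3))
E
```

```text
base lat -0.05 -0.1628 0.1755
base lat -0.03 -0.152 0.1562
base lat 0.015 -0.151 0.1768
base lat 0.03 -0.1542 0.1705
trigger [-0.156  -0.1538  0.0407  0.0419]
red [-0.0725 -0.0587 -0.0027 -0.0019]
cap [0.0354 0.0359 0.0427 0.0429]
```

View pics/l.png

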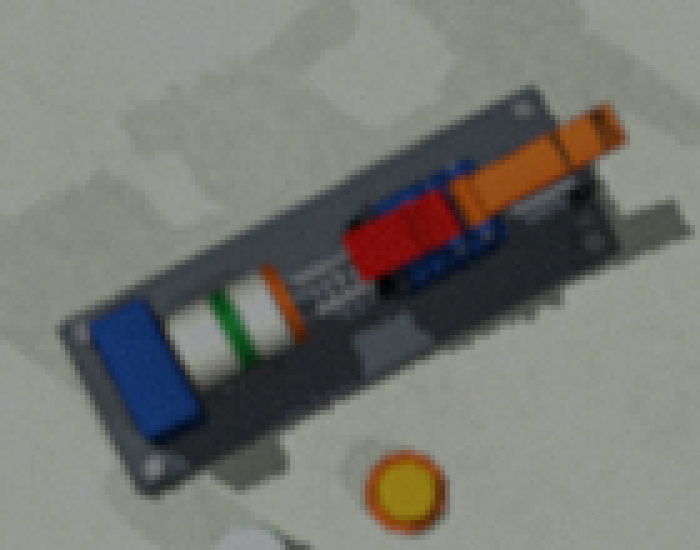

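The top view shows the trigger end overhanging the base edge by 4 to 5 mm at (625,130). The cap is flush at (285,303) and the spare cap undisturbed at (407,490). When I lifted I also eased forward slightly, and forward motion is unlatched. There's time to spare, so I'll press the release once more, seat the head against its stop and lift straight up.

>>> play_rows:
  moves:
    - {"dx": 0.01,"dy": 0.05,"dz": 0,"rx": 0,"ry": 0,"rz": 0}
    - {"dx": 0.02,"dy": 0.1,"dz": 0,"rx": 0,"ry": 0,"rz": 0}
    - {"dx": 0.03,"dy": 0.15,"dz": 0,"rx": 0,"ry": 0,"rz": 0}
    - {"dx": 0.04,"dy": 0.2,"dz": 0,"rx": 0,"ry": 0,"rz": 0}
    - {"dx": 0.05,"dy": 0.25,"dz": 0,"rx": 0,"ry": 0,"rz": 0}
    - {"dx": 0.06,"dy": 0.3,"dz": 0,"rx": 0,"ry": 0,"rz": 0}
    - {"dx": 0.07,"dy": 0.35,"dz": -0.01,"rx": 0,"ry": 0,"rz": 0}
    - {"dx": 0.08,"dy": 0.4,"dz": -0.03,"rx": 0,"ry": 0,"rz": 0}
    - {"dx": 0.088,"dy": 0.44,"dz": -0.05,"rx": 0,"ry": 0,"rz": 0}
    - {"dx": 0.093,"dy": 0.463,"dz": -0.07,"rx": 0,"ry": 0,"rz": 0}
    - {"dx": 0.093,"dy": 0.463,"dz": -0.095,"rx": 0,"ry": 0,"rz": 0}
    - {"dx": 0.093,"dy": 0.463,"dz": -0.11,"rx": 0,"ry": 0,"rz": 0}
    - {"dx": 0.093,"dy": 0.463,"dz": -0.11,"rx": 0,"ry": 0,"rz": 0}

```text
time: 25.38
position: [0.5545, -0.0227, 0.1345]
ee_rot: [[-0.48, 0.877, -0.001], [0.877, 0.48, 0.0], [0.001, -0.001, -1.0]]
ft_force: [-0.4, -0.0, 0.8]
width: 0.0003
```

>>> play_rows:
  moves:
    - {"dx": -0.001,"dy": 0,"dz": -0.007,"rx": 0,"ry": 0,"rz": 0}
    - {"dx": -0.002,"dy": -0.001,"dz": -0.012,"rx": 0,"ry": 0,"rz": 0}
    - {"dx": -0.002,"dy": -0.001,"dz": -0.017,"rx": 0,"ry": 0,"rz": 0}
    - {"dx": -0.002,"dy": -0.001,"dz": -0.022,"rx": 0,"ry": 0,"rz": 0}
    - {"dx": -0.002,"dy": -0.001,"dz": -0.026,"rx": 0,"ry": 0,"rz": 0}
    - {"dx": -0.002,"dy": -0.001,"dz": -0.029,"rx": 0,"ry": 0,"rz": 0}
    - {"dx": -0.002,"dy": -0.001,"dz": -0.029,"rx": 0,"ry": 0,"rz": 0}

```text
time: 26.25
position: [0.553, -0.0242, 0.1061]
ee_rot: [[-0.48, 0.878, 0.0], [0.878, 0.48, -0.0], [-0.0, 0.0, -1.0]]
ft_force: [-2.9, 0.8, 9.0]
width: 0.0005
```

>>> play_rows:
  moves:
    - {"dx": 0.0005,"dy": -0.0009,"dz": 0,"rx": 0,"ry": 0,"rz": 0}
    - {"dx": 0.001,"dy": -0.0018,"dz": 0,"rx": 0,"ry": 0,"rz": 0}
    - {"dx": 0.0015,"dy": -0.0026,"dz": 0,"rx": 0,"ry": 0,"rz": 0}
    - {"dx": 0.0015,"dy": -0.0026,"dz": 0,"rx": 0,"ry": 0,"rz": 0}

```text
time: 26.75
position: [0.554, -0.0256, 0.1061]
ee_rot: [[-0.48, 0.877, -0.001], [0.877, 0.48, 0.001], [0.001, -0.0, -1.0]]
ft_force: [-6.1, 6.5, 9.2]
width: 0.0004
```

The head resists at 8.6 N after under 2 mm of travel, so it is on its stop. Lift straight up and clear.

>>> play_rows:
  moves:
    - {"dx": 0,"dy": 0,"dz": 0.004,"rx": 0,"ry": 0,"rz": 0}
    - {"dx": 0,"dy": 0,"dz": 0.01,"rx": 0,"ry": 0,"rz": 0}
    - {"dx": 0,"dy": 0,"dz": 0.018,"rx": 0,"ry": 0,"rz": 0}
    - {"dx": 0,"dy": 0,"dz": 0.04,"rx": 0,"ry": 0,"rz": 0}
    - {"dx": 0,"dy": 0,"dz": 0.08,"rx": 0,"ry": 0,"rz": 0}
    - {"dx": 0,"dy": -0.04,"dz": 0.11,"rx": 0,"ry": 0,"rz": 0}
    - {"dx": 0,"dy": -0.09,"dz": 0.13,"rx": 0,"ry": 0,"rz": 0}
    - {"dx": -0.01,"dy": -0.14,"dz": 0.13,"rx": 0,"ry": 0,"rz": 0}
    - {"dx": -0.02,"dy": -0.19,"dz": 0.13,"rx": 0,"ry": 0,"rz": 0}
    - {"dx": -0.03,"dy": -0.24,"dz": 0.13,"rx": 0,"ry": 0,"rz": 0}
    - {"dx": -0.04,"dy": -0.29,"dz": 0.13,"rx": 0,"ry": 0,"rz": 0}
    - {"dx": -0.06,"dy": -0.34,"dz": 0.13,"rx": 0,"ry": 0,"rz": 0}
    - {"dx": -0.08,"dy": -0.39,"dz": 0.13,"rx": 0,"ry": 0,"rz": 0}
    - {"dx": -0.1,"dy": -0.44,"dz": 0.13,"rx": 0,"ry": 0,"rz": 0}
    - {"dx": -0.1,"dy": -0.44,"dz": 0.13,"rx": 0,"ry": 0,"rz": 0}
    - {"dx": -0.1,"dy": -0.44,"dz": 0.13,"rx": 0,"ry": 0,"rz": 0}

```text
time: 28.75
position: [0.4546, -0.4664, 0.2359]
ee_rot: [[-0.48, 0.877, 0.0], [0.877, 0.48, 0.0], [0.0, 0.0, -1.0]]
ft_force: [-0.1, 1.0, -0.1]
width: 0.0003
```

```bash
python3 - <<'E'
from h import *
f=grab('top');P=pts(f);im=f['frame']
d=np.array([-.4797,.8774]);n=np.array([-d[1],d[0]]);o=np.array([.543,-.0064])
a=(P[...,:2]-o)@d;t=(P[...,:2]-o)@n;z=P[...,2]
hsv=cv2.cvtColor(im,cv2.COLOR_RGB2HSV);H,S,V=[hsv[...,i] for i in range(3)]
k=(H>5)&(H<20)&(S>120)&(z>.1)&(abs(t)<.02)&(abs(a)<.2);print('trigger',np.sort(a[k])[[0,5,-5,-1]].round(4))
k=((H<5)|(H>174))&(S>130)&(z>.1)&(abs(t)<.02)&(abs(a)<.1);print('red',np.sort(a[k])[[0,5,-5,-1]].round(4),np.percentile(z[k],[10,90]).round(4))
k=(H>5)&(H<20)&(S>120)&(z>.06)&(z<.11)&(abs(t)<.03)&(a>.01)&(a<.09);print('cap',np.sort(a[k])[[0,3,-3,-1]].round(4))
old=cv2.imread('pics/b.png')[:,:,::-1];df=(np.abs(im.astype(int)-old).max(-1)>60).astype(np.uint8)
k,l,st,c=cv2.connectedComponentsWithStats(df);print([s.tolist() for s in st[1:] if s[4]>25])
print(bot.get_obs()['time'],bot.get_obs()['ft_force'].round(2))
E
```

```text
trigger [-0.1563 -0.1549  0.0407  0.0419]
red [-0.0622 -0.0597 -0.0041 -0.0029] [0.1137 0.121 ]
cap [0.0346 0.0359 0.0427 0.0429]
[[326, 171, 9, 10, 58], [374, 185, 186, 235, 12435], [341, 191, 7, 7, 32], [274, 198, 10, 13, 47], [552, 333, 8, 20, 84], [518, 353, 28, 14, 214], [554, 365, 6, 10, 28]]
28.8 [ 0.02 -0.4   0.12]
```

```bash
python3 -c "
from workcell import bot
print(bot.hand_in())"
```

```text
the job is handed in; nothing more can be done
None
```

I pressed the cap home and tight, slid the jaw back to its stop and handed the job in at about 29 s with the arm clear. `hand_in` reports no verdict.

- **Pumping:** It took three full strokes and one partial stroke. On the partial stroke the trigger went stiff at about 0.27 rad, and I held it steady at about 14 N there, below the 18 N cracking limit. One earlier stroke, before the cap was home, read 17.1 N at the end of its travel.
- **Release:** I held the red lever down, dragged the head back until it resisted at about 14 N, and let go. Because I may have nudged the head forward while lifting off, I pressed the lever again, re-seated the head (8.6 N) and lifted straight up.

**Last checks:**
- The top view shows the cap flush in the cartridge and in the same place before and after re-seating.
- The trigger's free end overhangs the base by about 4–5 mm, which matches the head at its stop (5 mm expected), and the lever has sprung up.
- A comparison with the first top picture shows only changes at the clamp's moving parts and where the arm now stands. The arm hides part of that picture, so the tip box and bottle were not fully checked.

**One disagreement:** the positions I measured along the bar came out about 3–5 mm too far forward (pad at −9 mm instead of −14 mm). The base's rear edge was off by a similar amount in the same view, so I took it as an error in my origin. The firm resistance at the end of the slide supports that.

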